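# Clear the counted nuts and tally the batch

## Task

With the red-handled scraper block, sweep the three counted brass nuts off the grey plate into the blue bin at its end without touching the nuts with the fingers, and leave the scraper standing upright on the plate. Then tally the batch: swing the counter's red-tipped lever until you feel it press firmly on its stop (the stop is set somewhere new each time and is hidden inside the housing), without straining it, and let go so that it springs all the way back. Leave the jar, the screw box and the blue case where they are.

Things in the scene. Friction and masses are not known exactly. Their poses are not given: they have to be found in the camera images.
- board: Fixed counting board. Origin: centre of the plate's underside, on the table; x runs to the bin end. Plate: grey block 180 mm (x) by 170 mm (y), flat top 50 mm above the table, between two blue side rails along x (inner faces at y = -75 and +75 mm, tops 64 mm above the table). Both x ends of the plate are open; the +x end drops into the blue bin.
- plate_edge (a point): Middle of the plate's top edge over the bin (board x +90, y 0, z 50 mm), same axes as the board. The attached blue bin's inside reaches from here 109 mm along x and 75 mm to either side; its floor is 4 mm and its walls 35 mm above the table.
- scraper: Loose scraper block, 0.14 to 0.24 kg, starts upright on the plate's -x end, long side across the board. Origin: centre of its underside. Wooden block 30 mm (x) by 125 mm (y) by 30 mm high, rubber sole; on it a red grip rib 22 mm thick (x), 80 mm long (y), 30 to 70 mm above the underside. Sweep with its +x face.
- nut0: Loose brass hexagon nut, 30 mm across the flats, 35 mm across the corners, 16 mm high, about 65 g, lying on the plate. Origin: centre of its underside.
- nut1: Loose brass hexagon nut, 30 mm across the flats, 35 mm across the corners, 16 mm high, about 65 g, lying on the plate. Origin: centre of its underside.
- nut2: Loose brass hexagon nut, 30 mm across the flats, 35 mm across the corners, 16 mm high, about 65 g, lying on the plate. Origin: centre of its underside.
- counter: Fixed tally counter: green housing 130 (x) by 110 (y) by 70 mm high on a foot plate 160 by 140 mm. Origin: centre of its underside on the table. It contains the hidden stop.
- lever (a joint): Lever angle: 0 at rest, grows anticlockwise seen from above. A spring pulls it back to 0: 2 N at the red post at rest, 5 N at 1.25 rad. Somewhere from 0.45 to 1.25 rad it meets the hidden stop, which is buffered: from there the push at the post rises 2.8 N per mm. A firm press is 6 to 15 N more than the spring; 28 N more strains it.
- swing_arm: The steel lever arm, turning with the joint. Origin: on the pivot axis, 82 mm above the table; its x points outwards along the lever, z up. The flat arm lies 75 to 81 mm above the table; the hub on the pivot is 30 mm wide, top 90 mm. At rest its x lies 2.39 rad anticlockwise from the counter's x.
- post (a point): On the axis of the red upright post at the lever's outer end, 85 mm from the pivot axis, 82 mm above the table. The post is a round rod 13 mm thick, top 115 mm above the table. x points outwards from the pivot, and the lever swings the post towards y.
- jar: Loose glass jar with a yellow cap, 60 mm wide, 75 mm high; a bystander. Origin: centre of its underside.
- screwbox: Loose black and orange carton of screws, 60 by 110 by 45 mm; a bystander. Origin: centre of its underside.
- case: Loose flat blue case, 80 by 110 by 25 mm; a bystander. Origin: centre of its underside.
Not all that is in view belongs to the job. What is meant by the scraper is not pink, and is the larger of those in its own colour.

How it is judged:
By the outcome, as a careful person would: the job done as asked, in the order asked, and still so for the second after the job is handed in, with the robot touching nothing.
It also fails if it takes over 64 s, if anything falls off the work surface, if the arm or the gripper's body presses on something with over 40 N, if the wrist force passes 120 N, or if a joint passes its speed limit or range.

## Robot

A 7-joint arm with a two-finger parallel gripper is mounted at the origin on the work surface. World frame = base frame: x ahead of the robot, y to its left, z up, the work surface at z = 0. Lengths are in m, angles in rad, forces in N, time in s.
With the tool pointing down it reaches from about 0.425 to 0.95 m from the base axis. Payload 4.7 kg.
Tool frame: the origin (TCP) lies midway between the tips of the shut fingers; the grasp point (between the pads) lies 19 mm behind it; z points along the fingers, y is the line along which they close (so a half turn about z gives the same grasp; the last joint's range is limited). The gripper opens to 85 mm and grips with 20 to 120 N. Pads are 22 mm wide; open, the fingers measure 114 mm over their backs; the gripper's body (76 mm by 85 mm) begins 54 mm behind the grasp point. The pads swing forward as they close: fully open they stand 13 mm farther back than shut.
Start: joints at [1.287, 0.469, -0.049, 1.532, 0.024, 1.141, -0.082], TCP at [0.17, -0.653, 0.231] pointing down, gripper open.
Joint ranges: [-2.59, 2.59], [-0.33, 1.99], [-1.39, 1.29], [0.1, 2.45], [-1.04, 4.18], [0.21, 1.99], [-2.66, 2.66]. Speed limits (rad/s): [2.57, 2.57, 3.14, 3.14, 3.14, 3.14, 3.14].

## Interface

Orientations are given as [roll, pitch, yaw] about the fixed x, y, z axes, in that order (R = Rz(yaw) Ry(pitch) Rx(roll)).
In Python, from cell import observe, viewer, job_done gives the robot as it stands. The module is installed in compiled form; this text tells all that it offers.
- The arm moves only by the shell command python3 -m jog 'ROWS' [FORCE]. ROWS is JSON, a list of rows, each a list of 3 entries, a list of its own where there are three numbers: the opening, from -1 (shut) to 1 (fully open), then the shift along the tool's x, y, z each as a share of 100 mm, from -1 to 1, then the turn about the tool's z as a share of 1.5 rad, from -1 to 1. A call has exactly 8 rows; each row is the pose to reach, as a shift and turn from the pose commanded when the call began, along the tool's axes at that moment; what a row does not reach only later rows make up. A row lasts 1/8 s, in which the tool goes at most 62.5 mm and 10.7 degrees, less where a joint would pass 70% of its speed; a pose out of reach is approached as far as the arm can. A call with a number of a shift or a turn outside -1 to 1 is refused whole. A call with a gripper value outside its range is refused whole. The fingers move at their own pace and stop on an object; FORCE is the grip in N (left out, the last holds). Time passes only in rows, so rows that repeat a pose let the fingers close, or fill a call up. It gives the time, the measured TCP pose, the force, the opening and the grip force at its end, in the units of the state.
- observe(): the state, without advancing time (a new reading comes with each control period).
- viewer.get_image(name): name is "scene" or "top" or "wrist"; returns a dict with "pixels" (400x640x3 uint8, red, green, blue), "K" (3x3 intrinsics, pixels), "R" (3x3) and "t" (3): a world point X has camera coordinates R X + t. Camera axes: x right, y down, z forward; pixel columns grow to the right and rows downward; lengths in m; the calibration is good to about 2 mm. A picture is of the moment at which its call begins. There is no depth.
- job_done(): hands the job in; it is judged then, once.
The state is a dict: "clock": time; "joints": joint angles; "qd": joint speeds; "effort": joint torques, N m; "position": TCP position; "orientation": TCP orientation; "ft_force": force on the tool from outside, world axes, zero at the start; "moment": the same for the moment, N m; "finger_gap": finger opening in m; "gripper_force": force on a finger pad.
Only numpy, scipy, OpenCV 4.12 (cv2) and the standard library are available. Lean on these libraries where they do the work, as an engineer would, in place of code of your own. Each camera call takes 0.05 s, during which the arm holds its last target. There are 200 camera calls.

## Working session

There is one attempt and no reset: what is moved stays moved. The work goes in short steps, Python scripts to look and compute and a shell command to move; the robot and the scene stay as the last step left them, time stands still between calls to the robot, and variables do not carry over. Pictures are saved under pics/ and viewed, at most 10 in all, crops included, and the job is handed in when it is done.

```bash
mkdir -p pics; cat > h.py <<'E'
import numpy as np, cv2
from cell import observe, viewer, job_done
def grab(n,f):
    d=viewer.get_image(n); cv2.imwrite('pics/'+f,np.ascontiguousarray(d['pixels'][...,::-1])); np.savez('pics/'+f[:-4]+'.npz',**d); return d
def load(f): return dict(np.load('pics/'+f+'.npz'))
def ray(d,uv):
    R,t,K=map(np.array,(d['R'],d['t'],d['K'])); o=-R.T@t; v=R.T@np.linalg.solve(K,[uv[0],uv[1],1]); return o,v/np.linalg.norm(v)
def onz(d,uv,z):
    o,v=ray(d,uv); return o+v*(z-o[2])/v[2]
def tri(d1,u1,d2,u2):
    o1,v1=ray(d1,u1);o2,v2=ray(d2,u2); s=np.linalg.lstsq(np.c_[v1,-v2],o2-o1,rcond=None)[0]
    a,b=o1+s[0]*v1,o2+s[1]*v2; return (a+b)/2,np.linalg.norm(a-b)
def proj(d,X):
    p=np.array(d['K'])@(np.array(d['R'])@X+np.array(d['t'])); return p[:2]/p[2]
E
python3 -c "
from h import *
for n in ('scene','top','wrist'): grab(n,n+'0.png')
s=observe(); print({k:np.round(v,3).tolist() for k,v in s.items()})
a=np.vstack([cv2.imread('pics/top0.png')]);"
```

```text
{'clock': 0.15, 'joints': [1.287, 0.469, -0.049, 1.533, 0.024, 1.141, -0.082], 'qd': [-0.001, -0.002, 0.002, -0.004, 0.0, -0.002, -0.001], 'effort': [0.002, -51.077, -0.046, -23.798, 0.011, 0.005, -0.0], 'position': [0.17, -0.653, 0.23], 'orientation': [-3.14, 0.0, 0.255], 'ft_force': [0.083, -0.127, -0.408], 'moment': [-0.009, -0.002, -0.016], 'gripper_force': 0.0, 'finger_gap': 0.085}
```

View pics/top0.png

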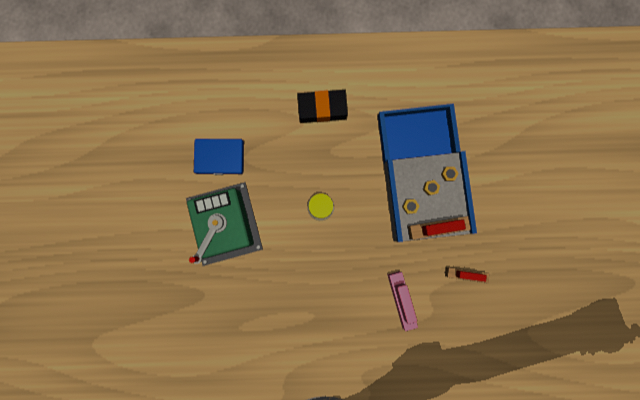

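View pics/scene0.png

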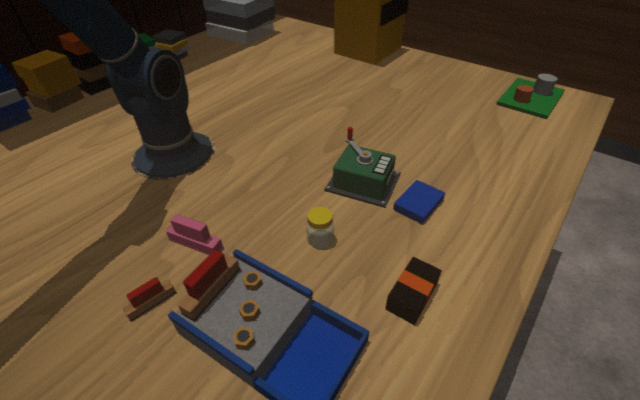

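Top view: candidates for the scraper are the red-ribbed wooden block on the plate (440,228), a pink one (402,300) and a small red one off the plate (468,274). I choose the one at (440,228), since it is red, the larger of the two and on the plate. Nuts are at (411,206), (432,187) and (450,173), and the lever post is at (193,259).

```bash
cat > m.py <<'E'
from h import *
T,S=load('top0'),load('scene0')
def mask(d,lo,hi):
    return cv2.inRange(cv2.cvtColor(d['pixels'],cv2.COLOR_RGB2HSV),lo,hi)
def blobs(m,amin):
    n,l,st,c=cv2.connectedComponentsWithStats(m)
    return [(st[i],c[i],l==i) for i in range(1,n) if st[i][4]>=amin]
for nm,d in (('T',T),('S',S)):
    print(nm,'cam',np.round(-d['R'].T@d['t'],3))
    for cn,lo,hi in (('red',(0,180,60),(7,255,255)),('blue',(105,150,30),(125,255,255)),('nut',(14,110,90),(26,255,255))):
        if cn=='nut' : 
            continue
        for st,c,l in blobs(mask(d,lo,hi),12):
            r=cv2.minAreaRect(np.argwhere(l)[:,::-1].astype(np.float32)); print(cn,st,np.round(c,1),np.round(cv2.boxPoints(r),1).tolist())
a=cv2.resize(T['pixels'][95:250,370:485],None,fx=5,fy=5,interpolation=cv2.INTER_CUBIC)[:600]
b=cv2.resize(T['pixels'][95:250,370:485],None,fx=3.8,fy=3.8,interpolation=cv2.INTER_CUBIC)
c=cv2.resize(S['pixels'][240:360,165:265],None,fx=3.6,fy=3.6,interpolation=cv2.INTER_CUBIC)
o=np.zeros((590,800,3),np.uint8); o[:b.shape[0],:b.shape[1]]=b[:590]; o[:c.shape[0],440:440+c.shape[1]]=c[:, :360]
cv2.imwrite('pics/crop1.png',o[...,::-1])
E
python3 m.py
```

```text
T cam [0.472 0.003 0.99 ]
red [426 220  40  16 416] [445.2 227. ] [[425.29998779296875, 225.0], [463.70001220703125, 218.3000030517578], [465.5, 228.89999389648438], [427.1000061035156, 235.5]]
red [189 257   7   6  34] [191.8 259.4] [[189.0, 257.0], [195.0, 257.0], [195.0, 262.0], [189.0, 262.0]]
red [459 271  28  11 191] [472.5 275.9] [[458.8999938964844, 277.70001220703125], [459.8999938964844, 270.6000061035156], [486.5, 274.1000061035156], [485.6000061035156, 281.20001220703125]]
blue [ 379  104   97  137 4333] [419.8 143.9] [[377.0, 112.4000015258789], [457.29998779296875, 101.0999984741211], [475.70001220703125, 231.89999389648438], [395.3999938964844, 243.1999969482422]]
blue [ 194  139   49   35 1676] [218.2 155.9] [[194.0, 173.0], [194.0, 139.0], [242.0, 139.0], [242.0, 173.0]]
S cam [ 0.883 -0.441  0.633]
red [348 127   5  12  32] [349.6 131.8] [[348.0, 138.0], [348.0, 127.0], [352.0, 127.0], [352.0, 138.0]]
red [184 250  39  38 480] [202.6 268.5] [[182.0, 282.0], [216.0, 248.0], [223.5, 255.5], [189.5, 289.5]]
red [127 278  32  22 229] [142.1 288.5] [[125.80000305175781, 
[... 892 characters left out ...]
89999389648438], [235.10000610351562, 250.6999969482422], [241.6999969482422, 253.3000030517578], [240.8000030517578, 255.5]]
blue [254 262  57  32 184] [285.5 279. ] [[253.5, 262.8999938964844], [255.39999389648438, 259.3999938964844], [310.79998779296875, 290.6000061035156], [308.8999938964844, 294.0]]
blue [ 254  303  114   97 5716] [312.5 360.7] [[250.5, 386.70001220703125], [303.20001220703125, 294.3999938964844], [369.5, 332.29998779296875], [316.79998779296875, 424.6000061035156]]
blue [170 312  83  61 524] [214.9 344.7] [[168.10000610351562, 316.79998779296875], [171.89999389648438, 311.29998779296875], [252.6999969482422, 367.1000061035156], [248.89999389648438, 372.70001220703125]]
```

View pics/crop1.png

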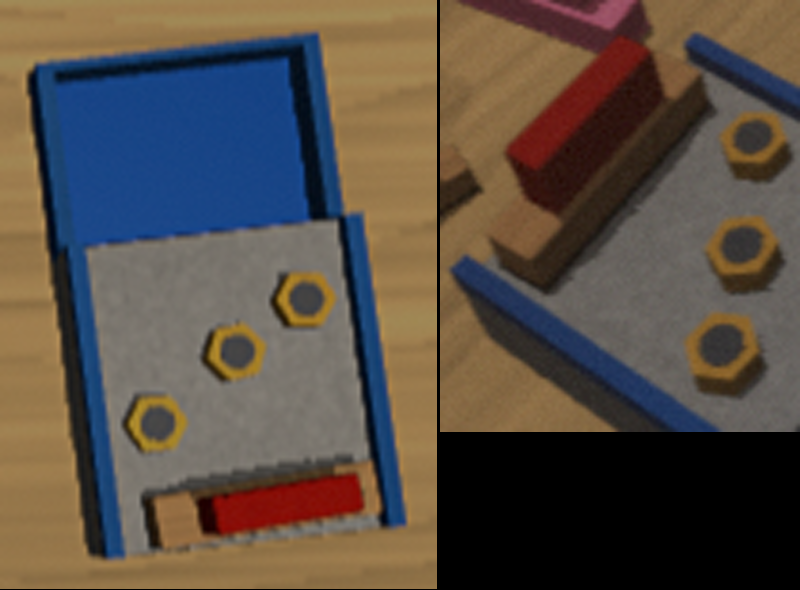

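The crop confirms the wooden block with the large red rib on the plate, standing at its back end. It sits nearer the right rail, with three nuts ahead of it. Rib top corners in crop pixels are (212,494), (360,473), (364,508) and (215,532). Next I triangulate.

```bash
cat > m2.py <<'E'
from h import *
T,S=load('top0'),load('scene0')
t=lambda x,y:(370+x/3.8-.37,95+y/3.8-.37)
s=lambda x,y:(165+(x-440)/3.6-.36,240+y/3.6-.36)
P=[]
for n,a,b in (('+yF',t(212,494),s(650,55)),('-yF',t(360,473),s(540,172)),('-yB',t(364,508),s(510,152)),('+yB',t(215,532),s(622,38))):
    p,e=tri(T,a,S,b);P.append(p);print(n,np.round(p*1e3,1),round(e*1e3,1))
P=np.array(P);c=P.mean(0);d=P[0]-P[1]+P[3]-P[2];print('rib c',np.round(c*1e3,1),'len',np.linalg.norm(P[0]-P[1]),'thk',np.linalg.norm(P[0]-P[3]),np.linalg.norm(P[1]-P[2]),'axis deg',np.degrees(np.arctan2(d[1],d[0])))
# block corners z=.08
for q in ((150,495),(160,548),(373,462)): print('block',np.round(onz(T,t(*q),.08)*1e3,1))
# post tip & pivot
hub,_=None,None
p,e=tri(T,(191.8,259.4),S,(349.6,131.8));print('post red blob',np.round(p*1e3),e)
# nuts
for nm,a,b in (('n0',t(155,423),s(755,135)),('n1',t(235,351),s(741,247)),('n2',t(305,299),s(723,345))):
    p,e=tri(T,a,S,b);q=onz(T,a,.066);print(nm,np.round(p*1e3),round(e*1e3,1),np.round(q*1e3))
for nm,q,z in (('edgeL',(86,246),.05),('edgeR',(340,217),.05),('railLf',(62,247),.064),('railLb',(103,556),.064),('railLb in',(123,553),.064),('railRf out',(361,214),.064),('railRb out',(406,522),.064)):
    print(nm,np.round(onz(T,t(*q),z)*1e3))
a=cv2.resize(T['pixels'][175:275,175:275],None,fx=4.4,fy=4.4,interpolation=cv2.INTER_CUBIC)
b=cv2.resize(S['pixels'][115:210,320:410],None,fx=4,fy=4,interpolation=cv2.INTER_CUBIC)
o=np.zeros((440,800,3),np.uint8);o[:,:440]=a;o[:380,440:]=b
cv2.imwrite('pics/crop2.png',o[...,::-1])
E
python3 m2.py
```

```text
+yF [ 484.6 -216.8  112.6] 2.7
-yF [ 494.9 -294.2  113.7] 1.6
-yB [ 476.  -295.4  114.3] 0.7
+yB [ 464.5 -217.5  111.6] 2.5
rib c [ 480. -256.  113.] len 0.07810778803835784 thk 0.020158276645312546 0.01896831809064843 axis deg 98.02423886640098
block [ 486.4 -189.5   80. ]
block [ 457.1 -193.7   80. ]
block [ 501.2 -313.8   80. ]
post red blob [427. 261.  96.] 0.0024937866661714435
n0 [ 527. -198.   62.] 0.9 [ 527. -197.   66.]
n1 [ 566. -247.   59.] 2.0 [ 566. -244.   66.]
n2 [ 596. -287.   60.] 0.5 [ 595. -285.   66.]
edgeL [ 631. -165.   50.]
edgeR [ 644. -313.   50.]
railLf [ 629. -149.   64.]
railLb [ 453. -165.   64.]
railLb in [ 455. -176.   64.]
railRf out [ 643. -321.   64.]
railRb out [ 468. -336.   64.]
```

View pics/crop2.png

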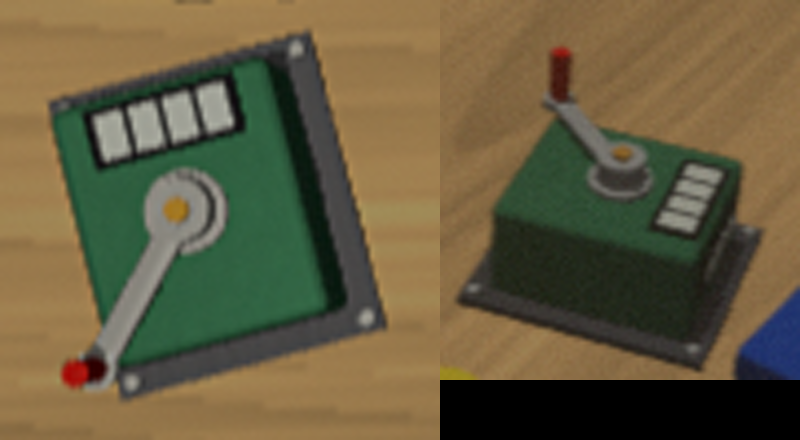

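The lever crop shows the pivot at (175,210) and the post tip at (75,373) in the left panel. Measured geometry agrees with the text to a few mm: the rib is 78 mm long (80 given) and the rails are 172 mm apart over their outer faces (170). The two-view heights read about 6 mm low. Board axis is at about 5°, scraper at about 7°. Moving over the scraper now.

```bash
python3 -m jog '[[1,[0.1,-0.08,0],0],[1,[0.25,-0.19,0],0],[1,[0.4,-0.31,0],0],[1,[0.55,-0.42,0],0],[1,[0.7,-0.54,0],0],[1,[0.85,-0.65,0],0],[1,[1,-0.77,0],0],[1,[1,-0.77,0],0]]' 30
python3 -m jog '[[1,[0.15,-0.12,0],0],[1,[0.3,-0.23,0],0],[1,[0.45,-0.35,0],0],[1,[0.6,-0.46,0],0],[1,[0.75,-0.58,0],0],[1,[0.9,-0.69,0],0],[1,[1,-0.77,0],0],[1,[1,-0.77,0],0]]'
python3 -m jog '[[1,[0.15,-0.12,0],0],[1,[0.3,-0.23,0],0],[1,[0.45,-0.35,0],0],[1,[0.6,-0.46,0],0],[1,[0.75,-0.58,0],0],[1,[0.9,-0.69,0],0],[1,[1,-0.77,0],0],[1,[1,-0.77,0],0]]'
python3 -m jog '[[1,[0.1,-0.08,0],-0.1],[1,[0.25,-0.19,0],-0.22],[1,[0.4,-0.31,0],-0.34],[1,[0.55,-0.42,0],-0.46],[1,[0.7,-0.54,0],-0.58],[1,[0.85,-0.65,0],-0.7],[1,[1,-0.77,0],-0.82],[1,[1,-0.77,0],-0.94]]'
python3 -c "
from h import *
print(observe()['joints'],observe()['position'],observe()['orientation']);grab('wrist','w1.png')"
```

```text
clock: 1.15
position: [0.2493, -0.552, 0.2315]
orientation: [-3.142, -0.001, 0.258]
ft_force: [0.4, -1.5, -0.1]
finger_gap: 0.0858
gripper_force: 0.0
clock: 2.15
position: [0.3258, -0.4529, 0.2314]
orientation: [3.142, -0.0, 0.257]
ft_force: [-0.3, -0.2, 0.0]
finger_gap: 0.085
gripper_force: 0.0
clock: 3.15
position: [0.403, -0.3531, 0.2314]
orientation: [-3.142, -0.0, 0.257]
ft_force: [0.4, -0.7, 0.1]
finger_gap: 0.0855
gripper_force: 0.0
clock: 4.15
position: [0.4802, -0.2537, 0.2314]
orientation: [3.141, -0.0, 1.672]
ft_force: [-1.0, -0.2, 0.1]
finger_gap: 0.0853
gripper_force: 0.0
[ 0.8200103   0.29642373 -0.503992    1.82588629  0.16217176  1.05968718
  0.35611696] [ 0.48023162 -0.25367766  0.23135944] [ 3.14118406e+00 -7.24473523e-05  1.67207446e+00]
```

View pics/w1.png

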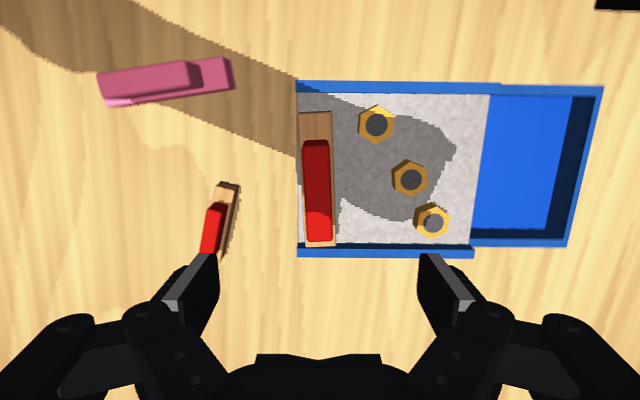

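The wrist view shows the rib's top face at about (303,143)–(333,241), the board rails, and nuts at (376,125), (410,179) and (432,220). I check the rib with this second view.

```bash
python3 - <<'E'
from h import *
T,W=load('top0'),load('w1')
hsv=cv2.cvtColor(W['pixels'],cv2.COLOR_RGB2HSV);m=((hsv[...,0]<8)|(hsv[...,0]>174))&(hsv[...,1]>180)&(hsv[...,2]>60)
m[:, :270]=0;m=m.astype(np.uint8)
c=max(cv2.findContours(m,0,2)[0],key=cv2.contourArea);print(cv2.boundingRect(c),cv2.approxPolyDP(c,3,True)[:,0].tolist())
# value profile along column 318 to find shade at far end
print([int(v) for v in W['pixels'][130:165:2,316,0]],[int(v) for v in W['pixels'][200,296:345:2,0]])
t=lambda x,y:(370+x/3.8-.37,95+y/3.8-.37)
tc=np.mean([t(212,494),t(360,473),t(364,508),t(215,532)],0)
q=[(303.5,148),(328,147),(333,241),(307,241.5)]
wc=np.mean(q,0)
p,e=tri(T,tc,W,wc);print('rib',np.round(p*1e3,1),e, 'top@.12',np.round(onz(T,tc,.12)*1e3,1),'wr@.12',np.round(onz(W,wc,.12)*1e3,1))
Q=np.array([onz(W,a,.12) for a in q]);print(np.round(Q*1e3,1)); d=Q[0]+Q[1]-Q[2]-Q[3];print('axis deg',np.degrees(np.arctan2(d[1],d[0])))
for a,b in (((300,93),(488,93)),((298,247),(473,247))):
    A,B=onz(W,a,.064),onz(W,b,.064);print('rail',np.round(A*1e3),np.round(B*1e3),np.degrees(np.arctan2(*(B-A)[[1,0]])))
E
```

```text
(302, 140, 31, 102) [[307, 140], [302, 147], [307, 239], [330, 240], [329, 148], [326, 140]]
[147, 147, 147, 146, 150, 72, 74, 70, 122, 135, 139, 139, 140, 141, 141, 141, 141, 140] [241, 193, 216, 215, 171, 121, 138, 137, 138, 138, 139, 138, 140, 141, 141, 141, 138, 115, 137, 112, 136, 128, 119, 218, 223]
rib [ 480.1 -241.1  164.2] 0.0011120159131874842 top@.12 [ 480.2 -253.7  120. ] wr@.12 [ 481.7 -253.9  120. ]
[[ 467.3 -218.9  120. ]
 [ 485.6 -216.3  120. ]
 [ 498.  -292.1  120. ]
 [ 476.9 -294.6  120. ]]
axis deg 98.30850380835876
rail [ 458. -179.   64.] [ 623. -162.   64.] 5.810056059900117
rail [ 469. -326.   64.] [ 644. -308.   64.] 5.780891457400362
```

```bash
python3 -m jog '[[1,[0,0,0.1],-0.02],[1,[0,0,0.25],-0.02],[1,[0,0,0.4],-0.02],[1,[0,0,0.55],-0.02],[1,[0,0,0.7],-0.02],[1,[0,0,0.85],-0.02],[1,[0,0,0.95],-0.02],[1,[0,0,0.95],-0.02]]' 60
python3 -m jog '[[1,[0,0,0.15],0],[1,[0,0,0.3],0],[1,[0,0,0.4],0],[1,[0,0,0.46],0],[1,[0,0,0.46],0],[0,[0,0,0.46],0],[-0.4,[0,0,0.46],0],[-1,[0,0,0.46],0]]'
python3 -m jog '[[-1,[0,0,0],0],[-1,[0,0,0],0],[-1,[0,0,0],0],[-1,[0,0,0],0],[-1,[0,0,0],0],[-1,[0,0,0],0],[-1,[0,0,0],0],[-1,[0,0,0],0]]'
```

```text
clock: 5.2
position: [0.4792, -0.2541, 0.1355]
orientation: [-3.14, -0.001, 1.695]
ft_force: [0.4, 0.1, 0.3]
finger_gap: 0.0851
gripper_force: 0.0
clock: 6.2
position: [0.4798, -0.2545, 0.0906]
orientation: [3.141, 0.0, 1.695]
ft_force: [0.4, -0.3, -0.1]
finger_gap: 0.0323
gripper_force: 0.0
clock: 7.2
position: [0.4801, -0.2545, 0.0907]
orientation: [3.141, 0.001, 1.695]
ft_force: [0.4, -0.3, 5.8]
finger_gap: 0.0212
gripper_force: 60.0
```

```bash
python3 -m jog '[[-1,[0,0,-0.01],0],[-1,[0,0.08,-0.01],0.01],[-1,[0,0.2,-0.01],0.02],[-1,[0,0.32,-0.01],0.023],[-1,[0,0.44,-0.01],0.023],[-1,[-0.01,0.56,-0.01],0.023],[-1,[-0.01,0.68,-0.01],0.023],[-1,[-0.01,0.8,-0.01],0.023]]'
python3 -m jog '[[-1,[0,0.1,0],0],[-1,[0,0.2,0],0],[-1,[0.01,0.3,0],0],[-1,[0.01,0.4,0],0],[-1,[0.01,0.5,0],0],[-1,[0.01,0.6,0],0],[-1,[0.01,0.67,0],0],[-1,[0.01,0.67,0],0]]'
python3 -c "
from h import *
a=grab('top','t2.png')['pixels'];b=grab('scene','s2.png')['pixels']
o=np.hstack([cv2.resize(a[90:250,360:500],None,fx=2.8,fy=2.8),cv2.resize(b[230:390,160:280],None,fx=2.8,fy=2.8)]);cv2.imwrite('pics/c2.png',o[...,::-1])"
```

```text
clock: 8.2
position: [0.5598, -0.2453, 0.0912]
orientation: [-3.141, -0.0, 1.66]
ft_force: [-1.2, -0.6, -1.5]
finger_gap: 0.0212
gripper_force: 59.0
clock: 9.2
position: [0.6267, -0.2381, 0.0914]
orientation: [3.141, -0.0, 1.661]
ft_force: [-0.4, -0.2, -1.7]
finger_gap: 0.0212
gripper_force: 59.0
```

View pics/c2.png

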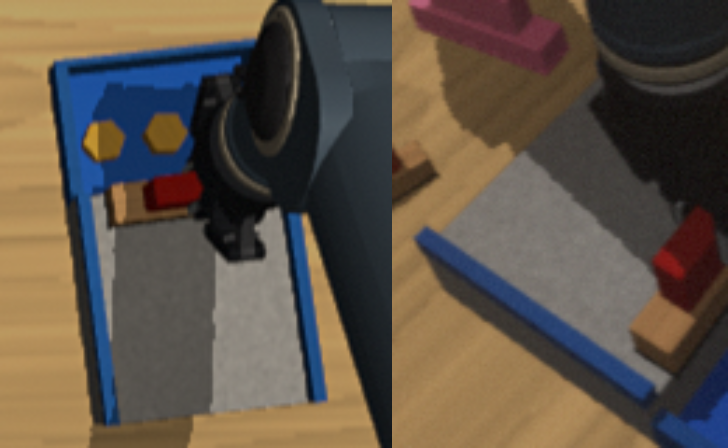

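The top view shows two nuts in the bin at (103,140) and (166,133), with the plate behind the scraper empty. The third is hidden under the arm. I pull the scraper back onto the plate, set it down and release it.

```bash
python3 -m jog '[[-1,[0,-0.1,0],0],[-1,[0,-0.25,0],0],[-1,[0,-0.4,0],0],[-1,[0,-0.55,0],0],[-1,[0,-0.65,0],0],[-1,[0,-0.7,0],0],[-1,[0,-0.7,0.005],0],[-1,[0,-0.7,0.01],0]]'
python3 -m jog '[[-1,[0,0,0],0],[-1,[0,0,0],0],[-0.4,[0,0,0],0],[0,[0,0,0],0],[0.5,[0,0,0],0],[1,[0,0,0],0],[1,[0,0,0],0],[1,[0,0,0],0]]'
python3 -m jog '[[1,[0,0,-0.05],0],[1,[0,0,-0.15],0],[1,[0,0,-0.3],0],[1,[0,0,-0.45],0],[1,[0,0,-0.6],0],[1,[0,0,-0.75],0],[1,[0,0,-0.9],0],[1,[0,0,-1],0]]'
python3 - <<'E'
from h import *
T,S=load('top0'),load('scene0')
a=grab('wrist','w3.png')['pixels'];b=grab('scene','s3.png')['pixels']
o=np.hstack([a,np.vstack([cv2.resize(b[230:400,160:380],(160,124)),np.zeros((276,160,3),np.uint8)])])
cv2.imwrite('pics/c3.png',o[...,::-1])
# lever: crop2 scale 4.4 off (175,175)
t=lambda x,y:(175+x/4.4-.39,175+y/4.4-.39); s=lambda x,y:(320+(x-440)/4-.38,115+y/4-.38)
print('pivot',tri(T,t(175,210),S,s(622,153)),onz(T,t(175,210),.090))
print('post top',tri(T,t(75,373),S,s(562,51)),onz(T,t(75,373),.115))
print('foot',[np.round(onz(T,t(*q),.003)*1e3).tolist() for q in ((52,103),(310,33),(385,325),(122,398))])
E
```

```text
clock: 10.3
position: [0.5565, -0.2447, 0.0907]
orientation: [3.141, 0.0, 1.66]
ft_force: [-1.7, 0.1, 3.7]
finger_gap: 0.0212
gripper_force: 59.8
clock: 11.3
position: [0.5561, -0.2447, 0.0903]
orientation: [3.142, 0.0, 1.66]
ft_force: [0.6, 0.2, 0.0]
finger_gap: 0.0852
gripper_force: 0.0
clock: 12.3
position: [0.5563, -0.2448, 0.1916]
orientation: [3.141, 0.0, 1.66]
ft_force: [0.2, 0.7, -0.2]
finger_gap: 0.0856
gripper_force: 0.0
pivot (array([0.50233668, 0.21708361, 0.08745418]), np.float64(0.0008724235892662143)) [0.50259696 0.21675489 0.09      ]
post top (array([0.42865606, 0.2578297 , 0.11153628]), np.float64(4.766760225926732e-05)) [0.42884705 0.25683953 0.115     ]
foot [[563.0, 301.0, 3.0], [596.0, 166.0, 3.0], [443.0, 130.0, 3.0], [410.0, 265.0, 3.0]]
```

View pics/c3.png

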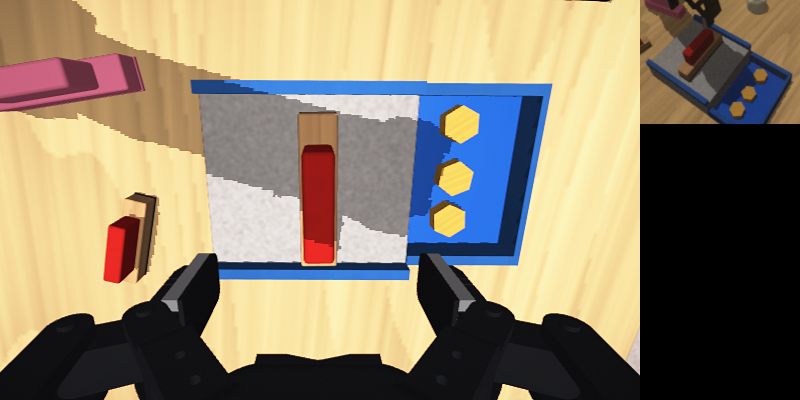

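The wrist view shows all three nuts in the bin at (461,124), (454,178) and (449,220), with the scraper upright on the plate at (318,190). The pivot-to-post distance measures 84 mm (85 given), and the post tip height is 112 mm (115 given). The rest angle is about 151.5°. Moving to the lever over the jar, fingers high.

```bash
python3 -m jog '[[1,[0.1,-0.01,0],0],[1,[0.25,-0.03,0],0],[1,[0.4,-0.05,0],0],[1,[0.55,-0.07,0],0],[1,[0.7,-0.09,0],0],[1,[0.85,-0.1,0],0],[1,[1,-0.11,0],0],[1,[1,-0.11,0],0]]'
python3 -m jog '[[0,[0.13,-0.01,0],0],[-1,[0.26,-0.03,0],0],[-1,[0.4,-0.05,0],0],[-1,[0.55,-0.07,0],0],[-1,[0.7,-0.09,0],0],[-1,[0.85,-0.1,0],0],[-1,[1,-0.11,0],0],[-1,[1,-0.11,0],0]]'
python3 -m jog '[[-1,[0.13,-0.01,0],0],[-1,[0.26,-0.03,0],0],[-1,[0.4,-0.05,0],0],[-1,[0.55,-0.07,0],0],[-1,[0.7,-0.09,0],0],[-1,[0.85,-0.1,0],0],[-1,[1,-0.11,0],0],[-1,[1,-0.11,0],0]]'
python3 -m jog '[[-1,[0.13,-0.01,0],0],[-1,[0.26,-0.03,0],0],[-1,[0.4,-0.05,0],0],[-1,[0.55,-0.07,0],0],[-1,[0.7,-0.09,0],0],[-1,[0.85,-0.1,0],0],[-1,[1,-0.11,0],0],[-1,[1,-0.11,0],0]]'
python3 -m jog '[[-1,[0.13,-0.01,0],0],[-1,[0.26,-0.03,0],0],[-1,[0.4,-0.05,0],0],[-1,[0.55,-0.07,0],0],[-1,[0.7,-0.09,0],0],[-1,[0.85,-0.1,0],0],[-1,[1,-0.12,0],0],[-1,[1,-0.12,0],0]]'
python3 -m jog '[[-1,[0.1,-0.02,0],0.05],[-1,[0.2,-0.04,0],0.12],[-1,[0.3,-0.06,0],0.2],[-1,[0.38,-0.08,0],0.28],[-1,[0.38,-0.08,0],0.35],[-1,[0.38,-0.08,0],0.39],[-1,[0.38,-0.08,0],0.39],[-1,[0.38,-0.08,0],0.39]]'
python3 -c "
from h import *
s=observe();print(s['joints'].round(2) if hasattr(s['joints'],'round') else s['joints'],s['position']);grab('wrist','w4.png')"
```

```text
clock: 13.4
position: [0.5362, -0.1444, 0.1905]
orientation: [3.141, -0.0, 1.663]
ft_force: [1.2, -0.6, -0.1]
finger_gap: 0.0854
gripper_force: 0.0
clock: 14.4
position: [0.5162, -0.0459, 0.1905]
orientation: [3.141, -0.0, 1.663]
ft_force: [-0.0, -0.8, -0.1]
finger_gap: -0.0002
gripper_force: 0.0
clock: 15.4
position: [0.4962, 0.0527, 0.1904]
orientation: [3.141, -0.0, 1.663]
ft_force: [-0.0, 0.0, 0.4]
finger_gap: -0.0002
gripper_force: 0.0
clock: 16.4
position: [0.4762, 0.1513, 0.1904]
orientation: [3.141, -0.0, 1.663]
ft_force: [0.7, 1.1, 0.1]
finger_gap: -0.0
gripper_force: 0.0
clock: 17.4
position: [0.4551, 0.2499, 0.1904]
orientation: [3.142, -0.001, 1.663]
ft_force: [0.4, 0.1, 0.1]
finger_gap: 0.0001
gripper_force: 0.0
clock: 18.4
position: [0.4444, 0.2851, 0.1902]
orientation: [3.141, 0.0, 1.076]
ft_force: [-0.6, 0.4, 0.8]
finger_gap: -0.0001
gripper_force: 0.0
[-0.19  0.33 -0.57  1.9   0.21  0.97 -1.35] [0.44437754 0.28506147 0.19024605]
```

View pics/w4.png

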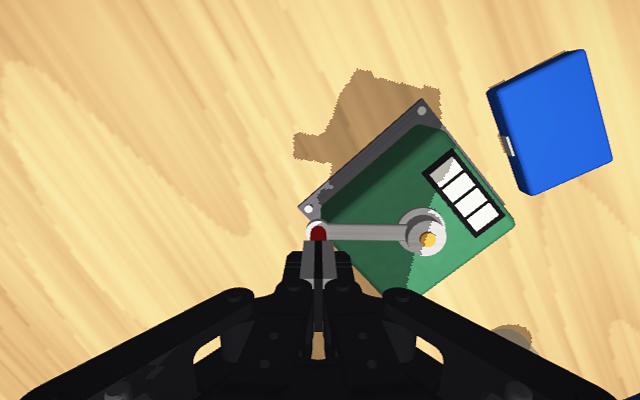

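The wrist view shows the shut fingers at (318,250) right behind the red post at (318,233), with the hub at (425,235). Descending, then pushing along tool −x.

```bash
python3 -m jog '[[-1,[0,0,0.1],0],[-1,[0,0,0.25],0],[-1,[0,0,0.4],0],[-1,[0,0,0.55],0],[-1,[0,0,0.7],0],[-1,[0,0,0.85],0],[-1,[0,0,1],0],[-1,[0,0,1],0]]'
python3 -m jog '[[-1,[-0.03,0,0],0],[-1,[-0.06,0,0],0],[-1,[-0.09,0,0],0],[-1,[-0.12,0,0],0],[-1,[-0.15,0,0],0],[-1,[-0.18,0,0],0],[-1,[-0.2,0,0],0],[-1,[-0.2,0,0],0]]'
python3 -c "
from h import *
s=observe();f=np.array(s['ft_force']);y=s['orientation'][2];print('push',f@[np.cos(y),np.sin(y),0],s['position'])"
```

```text
clock: 19.45
position: [0.4435, 0.2849, 0.0889]
orientation: [-3.14, 0.002, 1.076]
ft_force: [-0.9, -0.2, -0.7]
finger_gap: 0.0001
gripper_force: 0.0
clock: 20.45
position: [0.4347, 0.2682, 0.0905]
orientation: [3.142, -0.001, 1.076]
ft_force: [0.5, 3.2, 0.4]
finger_gap: -0.0
gripper_force: 1.0
push 3.061678026821045 [0.43470303 0.26819382 0.0904715 ]
```

```bash
cat > chk.py <<'E'
from h import *; import sys
s=observe();y=s['orientation'][2];f=np.array(s['ft_force'])@[np.cos(y),np.sin(y),0]
o=np.array(s['position'][:2])-17.5e-3*np.array([np.cos(y),np.sin(y)])-[.5025,.2169]
th=(np.arctan2(o[1],o[0])-2.644)%(2*np.pi); sp=2+2.4*th
print('t',s['clock'],'theta %.3f r %.4f push %.1f over %.1f'%(th,np.hypot(*o),f,f-sp)); sys.exit(f-sp>2.5)
E
python3 -m jog '[[-1,[-0.05,-0.01,0],-0.04],[-1,[-0.1,-0.015,0],-0.08],[-1,[-0.155,-0.018,0],-0.12],[-1,[-0.207,-0.017,0],-0.16],[-1,[-0.26,-0.014,0],-0.2],[-1,[-0.31,-0.007,0],-0.24],[-1,[-0.31,-0.007,0],-0.24],[-1,[-0.31,-0.007,0],-0.24]]' && python3 chk.py
```

```text
clock: 21.45
position: [0.4201, 0.2414, 0.0906]
orientation: [3.14, -0.001, 1.435]
ft_force: [2.9, 2.6, 0.5]
finger_gap: 0.0001
gripper_force: 1.4
t 21.45 theta 0.413 r 0.0851 push 3.0 over -0.0False
```

```bash
sed -i 's/sys.exit(f-sp>2.5)/sys.exit(int(f-sp>2.5))/' chk.py
python3 -m jog '[[-1,[-0.01,-0.002,0],-0.01],[-1,[-0.02,-0.004,0],-0.02],[-1,[-0.03,-0.006,0],-0.03],[-1,[-0.038,-0.007,0],-0.03],[-1,[-0.038,-0.007,0],-0.03],[-1,[-0.038,-0.007,0],-0.03],[-1,[-0.038,-0.007,0],-0.03],[-1,[-0.038,-0.007,0],-0.03]]' >/dev/null && python3 chk.py &&
python3 -m jog '[[-1,[-0.01,-0.002,0],-0.01],[-1,[-0.02,-0.004,0],-0.02],[-1,[-0.03,-0.006,0],-0.03],[-1,[-0.038,-0.007,0],-0.03],[-1,[-0.038,-0.007,0],-0.03],[-1,[-0.038,-0.007,0],-0.03],[-1,[-0.038,-0.007,0],-0.03],[-1,[-0.038,-0.007,0],-0.03]]' >/dev/null && python3 chk.py &&
python3 -m jog '[[-1,[-0.01,-0.002,0],-0.01],[-1,[-0.02,-0.004,0],-0.02],[-1,[-0.03,-0.006,0],-0.03],[-1,[-0.038,-0.007,0],-0.03],[-1,[-0.038,-0.007,0],-0.03],[-1,[-0.038,-0.007,0],-0.03],[-1,[-0.038,-0.007,0],-0.03],[-1,[-0.038,-0.007,0],-0.03]]' >/dev/null && python3 chk.py &&
python3 -m jog '[[-1,[-0.01,-0.002,0],-0.01],[-1,[-0.02,-0.004,0],-0.02],[-1,[-0.03,-0.006,0],-0.03],[-1,[-0.038,-0.007,0],-0.03],[-1,[-0.038,-0.007,0],-0.03],[-1,[-0.038,-0.007,0],-0.03],[-1,[-0.038,-0.007,0],-0.03],[-1,[-0.038,-0.007,0],-0.03]]' >/dev/null && python3 chk.py
```

```text
t 22.45 theta 0.463 r 0.0860 push 3.5 over 0.4
t 23.45 theta 0.508 r 0.0861 push 2.5 over -0.7
t 24.45 theta 0.551 r 0.0864 push 3.6 over 0.3
t 25.45 theta 0.595 r 0.0866 push 3.6 over 0.1
```

```bash

python3 -m jog '[[-1,[-0.01,-0.002,0],-0.01],[-1,[-0.02,-0.004,0],-0.02],[-1,[-0.03,-0.005,0],-0.03],[-1,[-0.038,-0.005,0],-0.03],[-1,[-0.038,-0.005,0],-0.03],[-1,[-0.038,-0.005,0],-0.03],[-1,[-0.038,-0.005,0],-0.03],[-1,[-0.038,-0.005,0],-0.03]]' >/dev/null && python3 chk.py &&
python3 -m jog '[[-1,[-0.01,-0.002,0],-0.01],[-1,[-0.02,-0.004,0],-0.02],[-1,[-0.03,-0.005,0],-0.03],[-1,[-0.038,-0.005,0],-0.03],[-1,[-0.038,-0.005,0],-0.03],[-1,[-0.038,-0.005,0],-0.03],[-1,[-0.038,-0.005,0],-0.03],[-1,[-0.038,-0.005,0],-0.03]]' >/dev/null && python3 chk.py &&
python3 -m jog '[[-1,[-0.01,-0.002,0],-0.01],[-1,[-0.02,-0.004,0],-0.02],[-1,[-0.03,-0.005,0],-0.03],[-1,[-0.038,-0.005,0],-0.03],[-1,[-0.038,-0.005,0],-0.03],[-1,[-0.038,-0.005,0],-0.03],[-1,[-0.038,-0.005,0],-0.03],[-1,[-0.038,-0.005,0],-0.03]]' >/dev/null && python3 chk.py &&
python3 -m jog '[[-1,[-0.01,-0.002,0],-0.01],[-1,[-0.02,-0.004,0],-0.02],[-1,[-0.03,-0.005,0],-0.03],[-1,[-0.038,-0.005,0],-0.03],[-1,[-0.038,-0.005,0],-0.03],[-1,[-0.038,-0.005,0],-0.03],[-1,[-0.038,-0.005,0],-0.03],[-1,[-0.038,-0.005,0],-0.03]]' >/dev/null && python3 chk.py &&
python3 -m jog '[[-1,[-0.01,-0.002,0],-0.01],[-1,[-0.02,-0.004,0],-0.02],[-1,[-0.03,-0.005,0],-0.03],[-1,[-0.038,-0.005,0],-0.03],[-1,[-0.038,-0.005,0],-0.03],[-1,[-0.038,-0.005,0],-0.03],[-1,[-0.038,-0.005,0],-0.03],[-1,[-0.038,-0.005,0],-0.03]]' >/dev/null && python3 chk.py
```

```text
t 26.45 theta 0.639 r 0.0866 push 3.6 over 0.0
t 27.45 theta 0.683 r 0.0866 push 3.6 over -0.1
t 28.45 theta 0.726 r 0.0867 push 4.2 over 0.4
t 29.45 theta 0.770 r 0.0866 push 3.4 over -0.4
t 30.45 theta 0.814 r 0.0867 push 3.0 over -1.0
```

```bash

python3 -m jog '[[-1,[-0.01,-0.002,0],-0.01],[-1,[-0.02,-0.004,0],-0.02],[-1,[-0.03,-0.005,0],-0.03],[-1,[-0.038,-0.005,0],-0.03],[-1,[-0.038,-0.005,0],-0.03],[-1,[-0.038,-0.005,0],-0.03],[-1,[-0.038,-0.005,0],-0.03],[-1,[-0.038,-0.005,0],-0.03]]' >/dev/null && python3 chk.py &&
python3 -m jog '[[-1,[-0.01,-0.002,0],-0.01],[-1,[-0.02,-0.004,0],-0.02],[-1,[-0.03,-0.005,0],-0.03],[-1,[-0.038,-0.005,0],-0.03],[-1,[-0.038,-0.005,0],-0.03],[-1,[-0.038,-0.005,0],-0.03],[-1,[-0.038,-0.005,0],-0.03],[-1,[-0.038,-0.005,0],-0.03]]' >/dev/null && python3 chk.py &&
python3 -m jog '[[-1,[-0.01,-0.002,0],-0.01],[-1,[-0.02,-0.004,0],-0.02],[-1,[-0.03,-0.005,0],-0.03],[-1,[-0.038,-0.005,0],-0.03],[-1,[-0.038,-0.005,0],-0.03],[-1,[-0.038,-0.005,0],-0.03],[-1,[-0.038,-0.005,0],-0.03],[-1,[-0.038,-0.005,0],-0.03]]' >/dev/null && python3 chk.py &&
python3 -m jog '[[-1,[-0.01,-0.002,0],-0.01],[-1,[-0.02,-0.004,0],-0.02],[-1,[-0.03,-0.005,0],-0.03],[-1,[-0.038,-0.005,0],-0.03],[-1,[-0.038,-0.005,0],-0.03],[-1,[-0.038,-0.005,0],-0.03],[-1,[-0.038,-0.005,0],-0.03],[-1,[-0.038,-0.005,0],-0.03]]' >/dev/null && python3 chk.py &&
python3 -m jog '[[-1,[-0.01,-0.002,0],-0.01],[-1,[-0.02,-0.004,0],-0.02],[-1,[-0.03,-0.005,0],-0.03],[-1,[-0.038,-0.005,0],-0.03],[-1,[-0.038,-0.005,0],-0.03],[-1,[-0.038,-0.005,0],-0.03],[-1,[-0.038,-0.005,0],-0.03],[-1,[-0.038,-0.005,0],-0.03]]' >/dev/null && python3 chk.py
```

```text
t 31.45 theta 0.858 r 0.0867 push 4.2 over 0.1
t 32.45 theta 0.902 r 0.0866 push 4.1 over -0.1
t 33.45 theta 0.940 r 0.0866 push 5.1 over 0.9
t 34.45 theta 0.967 r 0.0866 push 9.3 over 5.0
```

Stop felt at about 0.94 rad; it is now 5 N over the spring. I press a bit more.

```bash
python3 -m jog '[[-1,[-0.01,0,0],-0.01],[-1,[-0.02,0,0],-0.02],[-1,[-0.028,0,0],-0.02],[-1,[-0.028,0,0],-0.02],[-1,[-0.028,0,0],-0.02],[-1,[-0.028,0,0],-0.02],[-1,[-0.028,0,0],-0.02],[-1,[-0.028,0,0],-0.02]]' ; python3 chk.py
```

```text
clock: 35.45
position: [0.4181, 0.1917, 0.0903]
orientation: [-3.141, -0.004, 2.052]
ft_force: [-7.6, 7.5, 2.9]
finger_gap: -0.0
gripper_force: 5.6
t 35.45 theta 0.987 r 0.0865 push 10.2 over 5.8
```

```bash
python3 -m jog '[[-1,[-0.01,0,0],-0.01],[-1,[-0.02,0,0],-0.01],[-1,[-0.03,0,0],-0.01],[-1,[-0.03,0,0],-0.01],[-1,[-0.03,0,0],-0.01],[-1,[-0.03,0,0],-0.01],[-1,[-0.03,0,0],-0.01],[-1,[-0.03,0,0],-0.01]]' ; python3 chk.py; python3 chk.py
```

```text
clock: 36.45
position: [0.4186, 0.19, 0.0903]
orientation: [-3.141, -0.005, 2.068]
ft_force: [-10.6, 9.8, 3.3]
finger_gap: -0.0001
gripper_force: 7.0
t 36.45 theta 1.008 r 0.0865 push 13.6 over 9.2
t 36.45 theta 1.008 r 0.0865 push 13.6 over 9.2
```

Firm press: 9 N over the spring. Back off slightly, then lift clear so the lever springs back.

```bash
python3 -m jog '[[-1,[0.06,0,0],0],[-1,[0.12,0,0],0],[-1,[0.15,0,-0.05],0],[-1,[0.15,0,-0.2],0],[-1,[0.15,0,-0.4],0],[-1,[0.15,0,-0.6],0],[-1,[0.15,0,-0.8],0],[-1,[0.15,0,-1],0]]'
python3 -m jog '[[-1,[0.1,0,0],0],[-1,[0.2,0,-0.1],0],[-1,[0.3,0,-0.2],0],[-1,[0.4,0,-0.3],0],[-1,[0.5,0,-0.3],0],[-1,[0.5,0,-0.3],0],[-1,[0.5,0,-0.3],0],[-1,[0.5,0,-0.3],0]]'
python3 -c "
from h import *
a=grab('top','t5.png')['pixels'];b=grab('scene','s5.png')['pixels']
S=load('scene0');m=cv2.inRange(cv2.cvtColor(b[110:150,335:365],cv2.COLOR_RGB2HSV),(0,180,60),(7,255,255));p=np.argwhere(m);print('post scene',p.mean(0)[::-1]+[335,110] if len(p) else 0)
cv2.imwrite('pics/c5.png',np.vstack([cv2.resize(a,(480,300)),cv2.resize(b,(480,300))])[...,::-1])"
```

```text
clock: 37.45
position: [0.4157, 0.1982, 0.1922]
orientation: [3.14, 0.003, 2.063]
ft_force: [0.4, -0.6, -0.9]
finger_gap: 0.0003
gripper_force: 0.0
clock: 38.45
position: [0.3906, 0.2434, 0.2199]
orientation: [-3.141, 0.0, 2.065]
ft_force: [-0.2, -0.4, -1.0]
finger_gap: -0.0
gripper_force: 0.0
post scene [349.70588235 132.58823529]
```

View pics/c5.png

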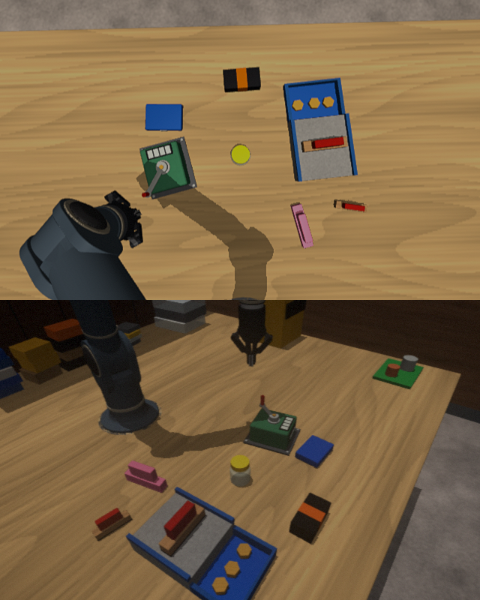

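The lever is back at rest: the post sits at scene (349.7,132.6) against (349.6,131.8) at the start. The nuts are in the bin, the scraper stands upright, the bystanders have not moved, and the robot is clear.

```bash
python3 -c "
from h import *
print(job_done())"
```

```text
the job is handed in; nothing more can be done
None
```

The job is handed in: all three nuts are in the bin, the scraper stands upright on the plate, and the lever was pressed on its stop at about 9 N over the spring and sprang back to rest. The bystanders were not moved.

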